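# Poise the pin tool over the orange strip

## Task

Turn the black clamp knob about a quarter turn clockwise to free the parked four-pin tool, lift the tool by its blue grip and carry it over the top of the reagent rack to the orange strip. Finish while still holding it there, still and upright, with its four pins about a centimetre above the four orange-strip wells, each pin over the middle of its well and not touching. Do not bump the rack or the trays with anything, and leave the other things on the bench where they are.

Things in the scene. Friction and masses are not known exactly. Their poses are not given: they have to be found in the camera images.
- pin_tool: Four-pin tool. Origin: centre of the row of pin tips (its lowest point); z up, x along the row. Pins 5 mm thick, 22 mm long, 19 mm apart; above them an aluminium bar 90 (x) x 20 x 14 mm, z = 22 to 36; on its middle a blue grip block 36 (x) x 20 (y) x 40 mm, z = 36 to 76: pinch its 20 mm with about 30 N. 140 to 280 g. Parked upright in the dock; lift 20 mm straight up. Symmetric end for end.
- dock: White cradle on a grey base plate 250 (x) x 70 x 8 mm, fixed. Origin: centre of the plate's underside; x along it, z up. The parked tool stands at x = -55 mm, its row along x, pin tips 12 mm and grip block 48 to 88 mm over the bench; the cradle round it is at most 44 mm high. The clamp turns about the vertical line at x = +60 mm.
- knob_grip (a point): On the clamp's vertical axis, 77 mm over the bench; turns with it. Its x lies along the black knob's grip bar, 40 (x) x 14 (y) x 36 mm, top 92 mm over the bench: pinch its 14 mm. From the knob a red finger, 14 mm wide, points along -x, its tip 82 mm from the axis, 51 to 59 mm over the bench; it lies over the end of the tool's bar and keeps the tool down.
- clamp (a joint): Angle of the clamp knob, rad. Starts at 0 to 0.12 (finger over the tool); grows as the knob is turned clockwise seen from above; stop at 1.6. Stays where it is left; about 0.06 N m of friction.
- strip: Orange strip of four wells in a row, 80 (x) x 20 (y) x 18 mm, fast in a clear tray with a blue floor. Origin: centre of its underside, 5 mm over the bench; x along the row, z up. Wells (black discs, 15 mm across) 19 mm apart, like the pins.
- strip_top (a point): Centre of the orange strip's top face, 23 mm over the bench; axes as strip. Either way round is the same for the tool.
- frame: Clear tray, 90 (x) x 128 (y) x 14 mm, blue floor, fixed to the bench, with the orange strip in it at a varying y. Origin: centre of its underside.
- white_plate: The same clear tray, full of five white strips, not to be used. Fixed, 90 x 128 mm, top 23 mm over the bench. Origin: centre of its underside.
- reagent_rack: Fixed long white rack, 400 (x) x 56 (y) mm, with eight capped reagent bottles, top of the caps 102 mm over the bench. It stands between the dock and the trays. Origin: centre of its underside; x along its length.
- amber_bottle: Bystander: small amber bottle, 48 mm across, 85 mm high; loose. Origin: centre of its underside.
- white_jar: Bystander: white jar with red cap, 52 mm across, 60 mm high; loose. Origin: centre of its underside.
- beaker: Bystander: glass beaker, 64 mm across, 80 mm high; loose. Origin: centre of its underside.
- tip_box: Bystander: green tip box with a white lid, 120 x 85 x 55 mm; loose. Origin: centre of its underside.
- kit_carton: Bystander: cardboard carton, 70 x 50 x 70 mm; loose. Origin: centre of its underside.
Mind the look-alikes: they are no part of the job. Leave any green or yellow look-alike of the pin_tool alone.

How it is judged:
By the outcome, as a careful person would: the job done as asked, in the order asked, and still so for the second after the job is handed in, while the arm keeps its last pose, push and grip.
It also fails if it takes over 56 s, if anything falls off the work surface, if the arm or the gripper's body presses on something with over 40 N, if the wrist force passes 120 N, or if a joint passes its speed limit or range.

## Robot

A 7-joint arm with a two-finger parallel gripper is mounted at the origin on the work surface. World frame = base frame: x ahead of the robot, y to its left, z up, the work surface at z = 0. Lengths are in mm, angles in rad, forces in N, time in s.
With the tool pointing down it reaches from about 400 to 850 mm from the base axis. Payload 10.4 kg.
Tool frame: the origin (TCP) lies midway between the tips of the shut fingers; the grasp point (between the pads) lies 19 mm behind it; z points along the fingers, y is the line along which they close (so a half turn about z gives the same grasp; the last joint's range is limited). The gripper opens to 87 mm and grips with 3 to 60 N. Pads are 19 mm wide; open, the fingers measure 117 mm over their backs; the gripper's body (75 mm by 190 mm) begins 51 mm behind the grasp point.
Start: joints at [1.109, 0.332, -0.065, 1.46, 0.022, 1.35, -0.088], TCP at [265.557, -565.802, 222.576] pointing down, gripper open.
Joint ranges: [-2.6, 2.6], [-0.5, 2.12], [-1.47, 1.34], [0.16, 2.42], [-1.27, 4.41], [0.06, 2.06], [-2.6, 2.6]. Speed limits (rad/s): [2.22, 2.22, 2.79, 2.79, 3.14, 3.14, 3.14].

## Interface

Orientations are given as a unit quaternion [x, y, z, w].
In Python, from rig import manip gives the robot as it stands.
- The arm moves only by the tool arm_command, never from a script. Its argument "moves" is a list of rows, each a list of 6 numbers: the shift along the tool's x, y, z in m, then the turn, a rotation vector about the tool's x, y, z in rad. A call has 1 to 12 rows; each row is the pose to reach, as a shift and turn from the pose commanded when the call began, along the tool's axes at that moment; what a row does not reach only later rows make up. A row lasts 1/8 s, in which the tool goes at most 62.5 mm and 10.7 degrees, less where a joint would pass 70% of its speed; a pose out of reach is approached as far as the arm can. A call with a gripper value outside its range is refused whole. "fingers" is the closure, from 0 (fully open) to 1 (shut), set as the call begins (left out, the last holds). The fingers move at their own pace and stop on an object; the grip force is fixed at half the most. Time passes only in rows, so rows that repeat a pose let the fingers close. It gives the time, the measured TCP pose, the force, the opening and the grip force at its end, in the units of the state.
- manip.get_obs(): the state, without advancing time (a new reading comes with each control period).
- manip.capture(name): name is "scene" or "top"; returns (picture, depth): 384x512x3 uint8, red, green, blue; 384x512 float32, mm along the optical axis (not along the pixel's ray), 0 where there is no reading.
- manip.camera_params(name): a dict with "mtx" (3x3 intrinsics, pixels), "world_to_cam" (4x4, takes a point from world to camera coordinates). Camera axes: x right, y down, z forward; pixel columns grow to the right and rows downward; lengths in mm; the calibration is good to about 2 mm. A picture is of the moment at which its call begins. camera_params takes no time and is no camera call.
- manip.job_done(): hands the job in; it is judged then, once.
The state is a dict: "time": time; "q": joint angles; "joint_vel": joint speeds; "effort": joint torques, N m; "tool_pos": TCP position; "tool_rot": TCP orientation; "ft_force": force on the tool from outside, world axes, zero at the start; "moment": the same for the moment, N m; "width": opening from 0.0 (shut) to 1.0 (fully open); "grip_force": force on a finger pad.
Only numpy, scipy, OpenCV 4.12 (cv2) and the standard library are available. Lean on these libraries where they do the work, as an engineer would, in place of code of your own. Each camera call takes 0.05 s, during which the arm holds its last target. There are 200 camera calls.

## Working session

There is one attempt and no reset: what is moved stays moved. The work goes in short steps, Python scripts to look and compute and a tool call to move; the robot and the scene stay as the last step left them, time stands still between calls to the robot, and variables do not carry over. Pictures are saved under pics/ and viewed, at most 10 in all, crops included, and the job is handed in when it is done.

Besides the shell and the picture viewer there is one more tool, called after "Request:" as name(argument=value, ...) on one line, values as JSON. arm_command: Moves the arm, as the interface text tells. Its arguments: {"type":"object","properties":{"moves":{"type":"array","items":{"type":"array","items":{"type":"number"}}},"fingers":{"type":"number"}},"required":["moves"]}

```bash
mkdir -p pics && cat > h.py <<'E'
import numpy as np, cv2
from rig import manip
def cast(name,uv,z):
    p=manip.camera_params(name);K=np.array(p["mtx"]);T=np.array(p["world_to_cam"])
    R,t=T[:3,:3],T[:3,3];c=-R.T@t
    d=R.T@np.linalg.solve(K,[uv[0],uv[1],1.]);return c+d*(z-c[2])/d[2]
def cloud(name,D):
    p=manip.camera_params(name);K=np.array(p["mtx"]);T=np.array(p["world_to_cam"])
    v,u=np.mgrid[:D.shape[0],:D.shape[1]]
    P=np.stack([(u-K[0,2])/K[0,0]*D,(v-K[1,2])/K[1,1]*D,D],-1)
    return (P-T[:3,3])@T[:3,:3]
E
python3 - <<'E'
from h import *
print(manip.get_obs())
for n in("scene","top"):
    I,D=manip.capture(n);np.savez(f"{n}0.npz",I=I,D=D)
    cv2.imwrite(f"pics/{n}0.png",cv2.resize(I[:,:,::-1],(800,600),interpolation=cv2.INTER_CUBIC))
    p=manip.camera_params(n);T=np.array(p["world_to_cam"]);print(n,p["mtx"],-T[:3,:3].T@T[:3,3],T[:3,:3])
E
```

```text
{'time': 0.0, 'q': array([ 1.10939685,  0.33286877, -0.06469625,  1.46098472,  0.02154907,
        1.34989819, -0.08853842]), 'joint_vel': array([-5.82998527e-04,  3.62286203e-04, -6.38695907e-04,  1.10704305e-03,
        7.04707210e-04,  4.29046216e-05, -1.32004736e-03]), 'effort': array([ 3.61159243e-05, -6.23264694e+01,  2.45942292e-02, -3.89898777e+01,
       -6.12981850e-02,  3.97380267e-02,  2.02394149e-04]), 'tool_pos': array([ 265.3664658 , -565.41526199,  221.7351343 ]), 'tool_rot': array([ 9.76031407e-01,  2.17628478e-01, -1.70024528e-04, -7.13188091e-04]), 'ft_force': array([-0.07886171, -0.7421112 ,  0.15291351]), 'moment': array([-4.62244058e-03, -5.26197188e-05, -5.87282559e-02]), 'grip_force': 0.0, 'width': 0.9997592866899828}
scene [[387.34607727   0.         246.78088933]
 [  0.         387.34607727 188.52466913]
 [  0.           0.           1.        ]] [1200.2826107  -318.26617513  783.34472177] [[ 0.25104514  0.96783025 -0.01676118]
 [ 0.68962634 -0.19097926 -0.69852876]
 [-0.6792583   0.1638033  -0.71538566]]
top [[461.59113194   0.         250.29731175]
 [  0.         461.59113194 195.114754  ]
 [  0.           0.           1.        ]] [ 290.52802977 -177.60646446 1347.92633583] [[-0.00532395 -0.99996641  0.0062323 ]
 [-0.98458678  0.00415233 -0.17484744]
 [ 0.17481569 -0.00706712 -0.98457581]]
```

View pics/top0.png

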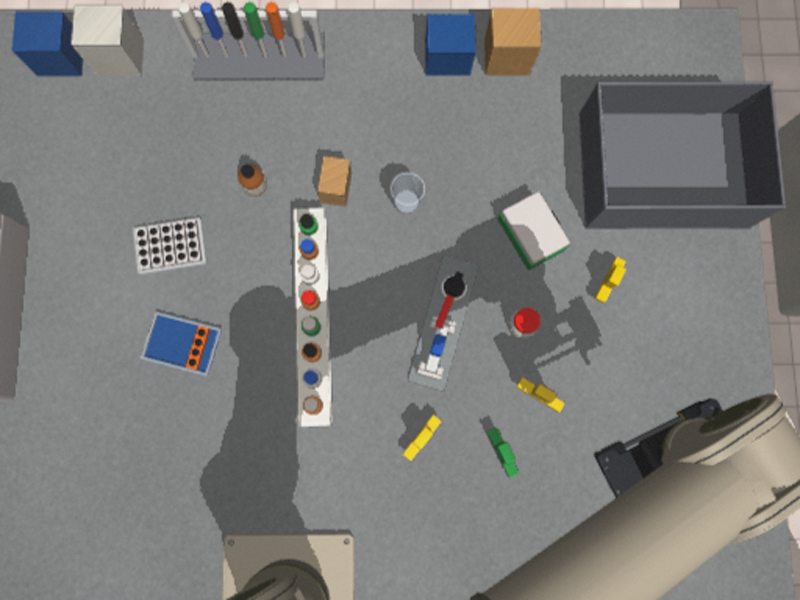

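View pics/scene0.png

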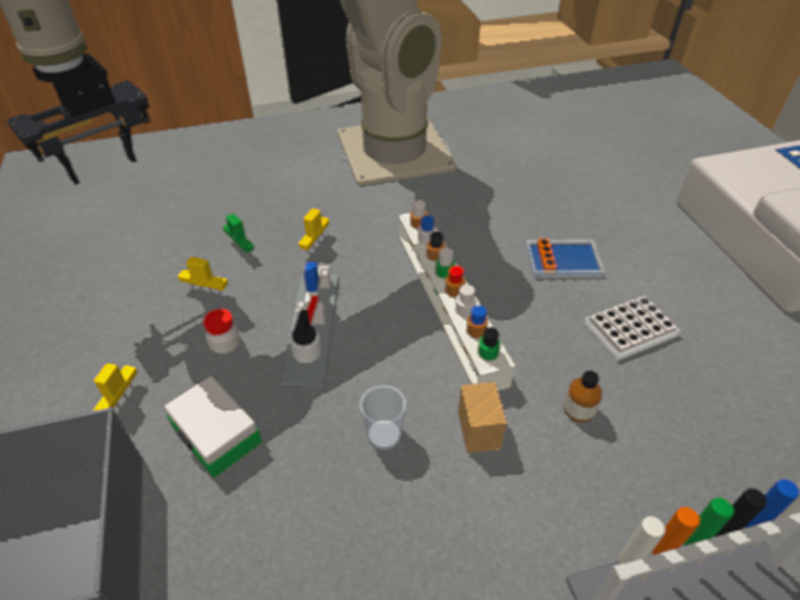

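The top view (800x600 px) shows the dock near (440,330), with the black knob at (454,285), the red finger at (445,312) and the blue grip at (437,345). The rack runs along x≈311, and the orange strip is at (198,347) in the blue tray. The scene view shows the same layout, with the knob at (303,330) and the blue grip at (311,277). The green and yellow tools are look-alikes.

```bash
cat >> h.py <<'E'
def hsv(I): return cv2.cvtColor(I,cv2.COLOR_RGB2HSV)
def mask(I,lo,hi,roi):
    m=cv2.inRange(hsv(I),np.array(lo),np.array(hi));k=np.zeros_like(m);x0,y0,x1,y1=roi
    k[y0:y1,x0:x1]=m[y0:y1,x0:x1];return k
E
python3 - <<'E'
from h import *
f=np.load("top0.npz");I,D=f["I"],f["D"];W=cloud("top",D)
def rep(nm,m,z,zlo,zhi):
    m=(m>0)&(W[...,2]>zlo)&(W[...,2]<zhi);P=W[m]
    v,u=np.nonzero(m);Q=np.array([cast("top",(a,b),z)[:2] for a,b in zip(u,v)],np.float32)
    r=cv2.minAreaRect(Q);e,V=np.linalg.eigh(np.cov(Q.T));a=np.degrees(np.arctan2(V[1,1],V[0,1]))
    print(nm,len(P),"mean",Q.mean(0).round(1),"depthmean",P.mean(0).round(1),"zmed",np.median(P[:,2]).round(1),"rect",[np.round(x,1) for x in r],"axis",a.round(1))
r=(255,165,300,250)
rep("blue",mask(I,(105,120,60),(125,255,255),r),88,78,100)
rep("red",mask(I,(0,150,60),(8,255,255),r)|mask(I,(172,150,60),(180,255,255),r),59,45,75)
rep("black",mask(I,(0,0,0),(180,255,60),(270,165,305,200)),92,82,102)
rep("dark all",mask(I,(0,0,0),(180,255,60),(270,165,305,200)),92,30,112)
r2=(85,195,145,245)
rep("orange",mask(I,(3,150,80),(20,255,255),r2),23,10,40)
o=mask(I,(3,150,80),(20,255,255),r2);h=cv2.convexHull(cv2.findNonZero(o));oo=np.zeros_like(o);cv2.fillConvexPoly(oo,h,255)
rep("hull",oo,23,10,40)
# rack
P=W[(W[...,2]>25)&(W[...,2]<120)&(W[...,0]>100)];
m=(W[...,2]>20)&(W[...,2]<130);m[:, :185]=0;m[:,215:]=0;m[:130]=0;m[275:]=0
rep("rack",m.astype(np.uint8),60,20,130)
T=manip.get_obs()
E
```

```text
blue 89 mean [ 442.6 -268.2] depthmean [ 442.7 -268.2   87.7] zmed 87.6 rect [array([ 442.8, -268.4]), array([18.4, 35.8]), np.float64(73.3)] axis 163.6
red 91 mean [ 508.4 -282.5] depthmean [ 508.4 -282.5   58.9] zmed 58.9 rect [array([ 508.4, -282.5]), array([11.6, 61. ]), np.float64(67.5)] axis 157.5
black 70 mean [ 552.9 -301.6] depthmean [ 553.  -301.7   91.3] zmed 91.3 rect [array([ 552.8, -301.6]), array([13.4, 40.2]), np.float64(67.6)] axis 159.8
dark all 145 mean [ 549.6 -298.8] depthmean [ 553.3 -300.5   73.8] zmed 77.8 rect [array([ 551.6, -297.2]), array([33.4, 42.7]), np.float64(89.0)] axis 153.1
orange 139 mean [446.8 170.6] depthmean [446.8 170.7  22.5] zmed 22.5 rect [array([448.3, 170.8]), array([21.4, 77.1]), np.float64(75.1)] axis 165.4
hull 213 mean [447.6 170.5] depthmean [447.7 170.8  22. ] zmed 22.5 rect [array([448.3, 170.7]), array([23.7, 78.5]), np.float64(75.5)] axis 165.1Traceback (most recent call last):
  File "<stdin>", line 20, in <module>
  File "<stdin>", line 5, in rep
  File "h.py", line 4, in cast
    p=manip.camera_params(name);K=np.array(p["mtx"]);T=np.array(p["world_to_cam"])
ValueError: time passes only in moves, steps and waits
```

The heights and sizes match what was given: grip top at 88, knob bar 13.4x40.2, and 115 mm from knob to grip. The dock yaw is -16.8°, the knob bar is at -22.5° (clamp about 0.1 rad), and the strip is at -14.8°.

```bash
cat >> h.py <<'E'
import functools
from scipy.spatial.transform import Rotation as Ro
_cp=functools.lru_cache(manip.camera_params)
class _M:
    camera_params=staticmethod(_cp)
    def __getattr__(s,k): return getattr(_real,k)
_real=manip; manip=_M()
def go(x,y,z,yaw):
    "shift (m) and turn (rad) in tool axes from measured pose to TCP x,y,z pointing down, tool x at yaw deg"
    o=manip.get_obs();R=Ro.from_quat(o["tool_rot"])
    G=Ro.from_euler("z",yaw,degrees=True)*Ro.from_euler("x",np.pi)
    s=R.inv().apply(np.array([x,y,z])-o["tool_pos"])/1000
    print("t",round(o["time"],2),"pos",o["tool_pos"].round(1),"yaw",np.degrees(np.arctan2(*R.as_matrix()[1::-1,0])).round(2),"q7",o["q"].round(2),"F",o["ft_force"].round(1),"M",o["moment"].round(2),"w",round(o["width"],3),"g",round(o["grip_force"],1))
    print("move",s.round(4),(R.inv()*G).as_rotvec().round(3))
E
python3 - <<'E'
from h import *
go(552.9,-301.6,180,157.5)
E
```

```text
t 0.1 pos [ 265.4 -565.5  221.8] yaw 25.14 q7 [ 1.11  0.33 -0.06  1.46  0.02  1.35 -0.09] F [-0.4  0.4 -0. ] M [-0.02  0.02 -0.03] w 0.997 g 0.0
move [ 0.3724 -0.1167  0.042 ] [-1.00e-03 -1.00e-03 -2.31e+00]
```

Request:
arm_command(moves=[[0.06, -0.02, 0, 0, 0, -0.18], [0.12, -0.04, 0, 0, 0, -0.36], [0.18, -0.06, 0, 0, 0, -0.54], [0.24, -0.08, 0, 0, 0, -0.72], [0.29, -0.1, 0, 0, 0, -0.9], [0.34, -0.11, 0, 0, 0, -1.08], [0.3724, -0.1167, 0.01, 0, 0, -1.26], [0.3724, -0.1167, 0.02, 0, 0, -1.44], [0.3724, -0.1167, 0.03, 0, 0, -1.62], [0.3724, -0.1167, 0.04, 0, 0, -1.8], [0.3724, -0.1167, 0.042, 0, 0, -1.98], [0.3724, -0.1167, 0.042, 0, 0, -2.16]], fingers=0.3)

```text
time: 1.6
tool_pos: [552.7, -301.8, 179.8]
tool_rot: [0.265, 0.964, 0.0, -0.001]
ft_force: [0.3, 0.1, -0.1]
width: 0.698
grip_force: 0.0
```

```bash
python3 - <<'E'
from h import *
go(552.9,-301.6,130,157.5)
E
```

```text
t 1.6 pos [ 552.7 -301.8  179.8] yaw 149.24 q7 [ 0.85  0.43 -0.56  1.48  0.23  1.3   1.31] F [ 0.3  0.1 -0.1] M [ 0.07 -0.14  0.02] w 0.698 g 0.0
move [-0.0001  0.0003  0.0498] [ 0.    -0.001 -0.144]
```

Request:
arm_command(moves=[[0, 0, 0.02, 0, 0, -0.144], [0, 0, 0.05, 0, 0, -0.144], [0, 0, 0.05, 0, 0, -0.144]])

```text
time: 1.98
tool_pos: [551.5, -301.4, 128.1]
tool_rot: [0.198, 0.98, 0.001, -0.002]
ft_force: [-0.2, -0.0, -0.3]
width: 0.699
grip_force: 0.0
```

```bash
python3 - <<'E'
from h import *
f=np.load("scene0.npz");I,D=f["I"],f["D"];W=cloud("scene",D)
def rep(nm,m,z,t=5):
    m=(m>0)&(abs(W[...,2]-z)<t);v,u=np.nonzero(m);Q=np.array([cast("scene",(a,b),z)[:2] for a,b in zip(u,v)],np.float32)
    print(nm,len(Q),Q.mean(0).round(1),[np.round(x,1) for x in cv2.minAreaRect(Q)],W[m].mean(0).round(1))
rep("black",mask(I,(0,0,0),(180,255,70),(180,190,212,225)),92)
rep("blue",mask(I,(105,120,60),(125,255,255),(185,160,215,195)),88)
o=mask(I,(3,150,80),(20,255,255),(335,145,365,178));h=cv2.convexHull(cv2.findNonZero(o));cv2.fillConvexPoly(o,h,255)
rep("orange",o,23)
go(552.9,-301.6,60,157.5)
I,D=manip.capture("scene");cv2.imwrite("pics/s1.png",cv2.resize(I[140:240,150:270,::-1],(720,600),interpolation=cv2.INTER_CUBIC))
E
```

```text
black 59 [ 560.8 -299.1] [array([ 560.9, -298.9]), array([12. , 36.9]), np.float64(67.1)] [ 559.8 -299.1   90.9]
blue 68 [ 449.1 -266.6] [array([ 450.9, -267.2]), array([18.1, 38.1]), np.float64(74.4)] [ 448.5 -266.6   87.5]
orange 136 [453.7 172. ] [array([452.5, 171.9]), array([21.5, 79. ]), np.float64(75.4)] [453.2 172.3  22.5]
t 1.98 pos [ 551.5 -301.4  128.1] yaw 157.14 q7 [ 0.86  0.47 -0.57  1.54  0.26  1.22  1.42] F [-0.2 -0.  -0.3] M [ 0.09 -0.16  0.01] w 0.699 g 0.0
move [-0.0017  0.0003  0.0681] [ 0.001 -0.005 -0.006]
```

View pics/s1.png

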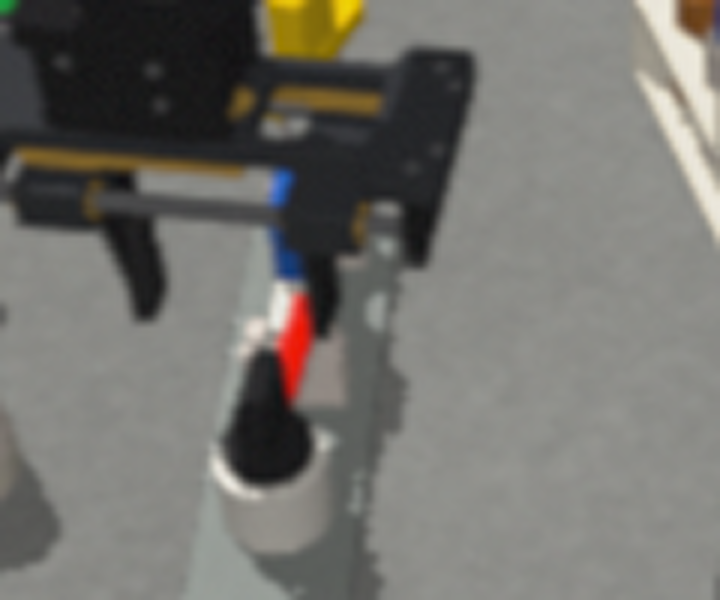

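The crop shows the open fingers above and behind the knob. Their tips are near (145,315) and (322,330), and the knob bar is at (265,390). The two cameras differ by about 6 mm in x, so I'll check each against the known fingertip position and the robot base.

```bash
python3 - <<'E'
from h import *
for c in((145,315),(322,330)): print(cast("scene",(150+c[0]/6-.5,140+c[1]/6-.5),128).round(1))
o=manip.get_obs();R=Ro.from_quat(o["tool_rot"]).as_matrix()
w=.7*43.5
for s in(1,-1):print("tip",(o["tool_pos"]+s*w*R[:,1]).round(1), "outer",(o["tool_pos"]+s*(w+15)*R[:,1]).round(1))
# base plate and bench from both cams
for n in("top","scene"):
    f=np.load(n+"0.npz");W=cloud(n,f["D"]);z=W[...,2]
    b=(abs(z)<12)&(f["D"]>0)&(W[...,0]>300)&(W[...,0]<700)&(abs(W[...,1])<400);print(n,"bench z",np.median(z[b]).round(2))
I,D=manip.capture("top")
W=cloud("top",D);m=(abs(W[...,0]-551)<130)&(abs(W[...,1]+301)<130)&(W[...,2]>140)
print("gripper top cloud",m.sum(),W[m].min(0),W[m].max(0))
a=I[150:230,230:340,::-1];cv2.imwrite("pics/t1.png",cv2.resize(a,(770,560),interpolation=cv2.INTER_CUBIC))
E
```

```text
[ 543.1 -337.1  128. ]
[ 569.7 -271.3  128. ]
tip [ 564.3 -273.7  130. ] outer [ 570.1 -259.9  130. ]
tip [ 540.6 -329.8  130. ] outer [ 534.8 -343.6  130. ]
top bench z -0.05
scene bench z 0.03
gripper top cloud 5203 [ 421.00596806 -403.5970435   205.1996109 ] [ 618.92844511 -204.89163401  583.90230942]
```

View pics/t1.png

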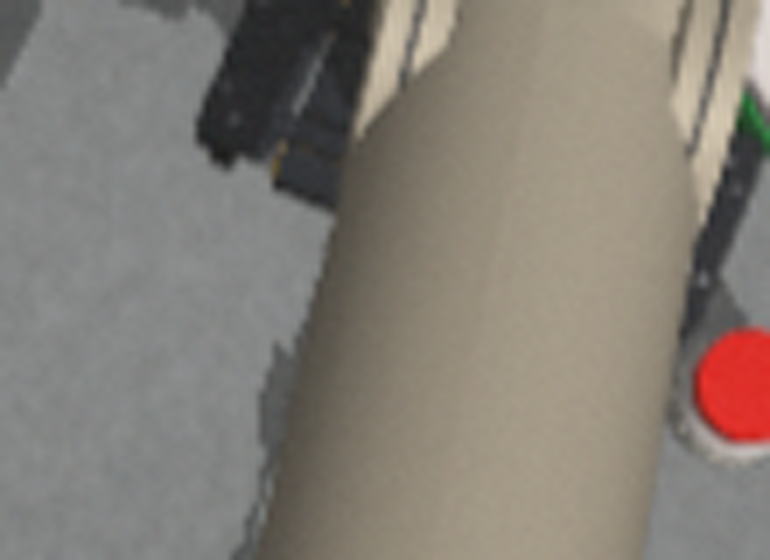

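The arm hides the gripper from above, so I'll use the scene camera's depth on the fingers to find its bias against the arm.

```bash
python3 - <<'E'
from h import *
o=manip.get_obs();R=Ro.from_quat(o["tool_rot"]).as_matrix()
I,D=manip.capture("scene");W=cloud("scene",D);L=(W-o["tool_pos"])@R
g=hsv(I)[...,2]<70
for lo,hi in((-12,1),(-25,-12),(-38,-25)):
  for s in(1,-1):
    m=g&(L[...,2]>lo)&(L[...,2]<hi)&(abs(L[...,0])<35)&(s*L[...,1]>12)&(s*L[...,1]<70);P=L[m]
    print(lo,s,len(P),"x'",np.percentile(P[:,0],[5,25,50,75,95]).round(1),"y'",np.percentile(P[:,1],[3,50,97]).round(1))
E
```

```text
-12 1 16 x' [-11.7 -10.5  -7.4   1.2  10.2] y' [34.3 38.4 39.4]
-12 -1 19 x' [-10.5  -9.   -7.4   1.3   5.8] y' [-36.8 -31.8 -30.5]
-25 1 15 x' [-12.  -11.   -9.2  -0.2   6.5] y' [34.5 38.3 39.3]
-25 -1 26 x' [-11.5 -10.4  -8.5  -2.    1.9] y' [-38.8 -32.  -30.5]
-38 1 19 x' [-11.8 -11.5 -10.   -8.3   1.9] y' [32.2 38.6 42.6]
-38 -1 27 x' [-12.   -9.6  -8.4   0.    5.1] y' [-39.2 -32.7 -30.9]
```

The scene bias is only about (+2,+1.5) mm, so the knob is near (557.5,-300.5). I'll go down around it and use the forces to fine-tune.

```bash
python3 - <<'E'
from h import *
go(557.5,-300.5,60,157.5)
E
```

```text
t 2.12 pos [ 553.6 -302.1  131.8] yaw 157.14 q7 [ 0.86  0.47 -0.57  1.53  0.26  1.22  1.42] F [-0.6  0.5 -1. ] M [ 0.05 -0.16  0.02] w 0.7 g 0.0
move [-0.0029  0.003   0.0718] [-0.     0.001 -0.006]
```

Request:
arm_command(moves=[[-0.003, 0.003, 0.03, 0, 0, -0.006], [-0.003, 0.003, 0.05, 0, 0, -0.006], [-0.003, 0.003, 0.065, 0, 0, -0.006], [-0.003, 0.003, 0.07, 0, 0, -0.006], [-0.003, 0.003, 0.07, 0, 0, -0.006], [-0.003, 0.003, 0.07, 0, 0, -0.006]])

```text
time: 2.88
tool_pos: [557.5, -300.6, 61.4]
tool_rot: [0.195, 0.981, -0.0, 0.001]
ft_force: [0.0, 1.1, 0.5]
width: 0.7
grip_force: 0.0
```

```bash
python3 - <<'E'
from h import *
go(557.5,-300.5,60,157.5)
I,D=manip.capture("scene");cv2.imwrite("pics/s2.png",cv2.resize(I[140:240,150:270,::-1],(720,600),interpolation=cv2.INTER_CUBIC))
E
```

```text
t 2.88 pos [ 557.5 -300.6   61.4] yaw 157.49 q7 [ 0.84  0.54 -0.55  1.59  0.31  1.1   1.39] F [0.  1.1 0.5] M [ 0.11 -0.11 -0.03] w 0.7 g 0.0
move [0.     0.0001 0.0014] [-0.     0.001 -0.   ]
```

View pics/s2.png

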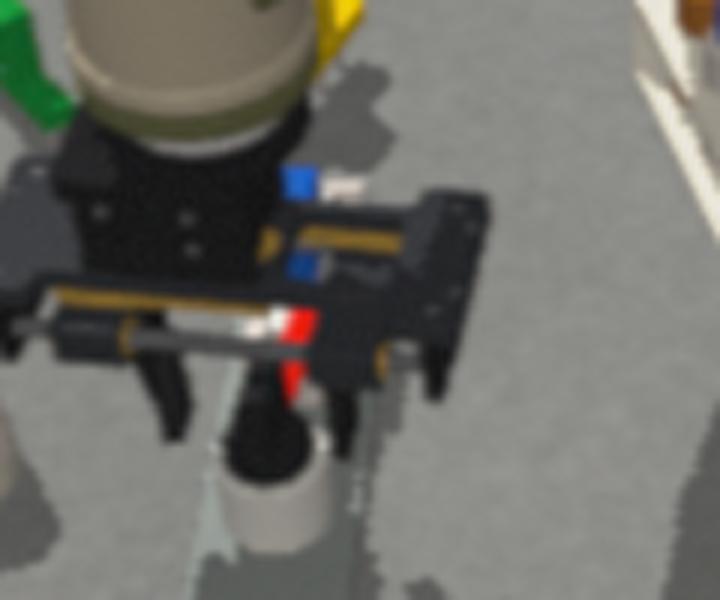

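The fingertips at (175,435) and (345,455) straddle the knob, whose disc centre is near (268,440). That is well centred, so I'll close.

Request:
arm_command(moves=[[0, 0, 0.001, 0, 0, 0], [0, 0, 0.001, 0, 0, 0], [0, 0, 0.001, 0, 0, 0], [0, 0, 0.001, 0, 0, 0], [0, 0, 0.001, 0, 0, 0], [0, 0, 0.001, 0, 0, 0]], fingers=1)

```text
time: 3.68
tool_pos: [557.3, -299.8, 59.6]
tool_rot: [0.195, 0.981, 0.0, 0.0]
ft_force: [1.6, 1.7, -1.1]
width: 0.159
grip_force: 30.0
```

```bash
python3 - <<'E'
from h import *
go(557.5,-300.5,60,157.5)
E
```

```text
t 3.67 pos [ 557.3 -299.8   59.6] yaw 157.52 q7 [ 0.84  0.54 -0.55  1.59  0.31  1.1   1.39] F [ 1.6  1.7 -1.1] M [ 0.57 -0.25  0.03] w 0.159 g 30.0
move [-0.0004 -0.0005 -0.0004] [0.001 0.    0.   ]
```

The opening is 13.8 mm, so the bar is held. I'll turn the first part clockwise (+ about tool z) and watch the side force.

Request:
arm_command(moves=[[0, 0, 0, 0, 0, 0.1], [0, 0, 0, 0, 0, 0.2], [0, 0, 0, 0, 0, 0.3], [0, 0, 0, 0, 0, 0.4], [0, 0, 0, 0, 0, 0.4], [0, 0, 0, 0, 0, 0.4]])

```text
time: 4.42
tool_pos: [557.0, -300.3, 59.6]
tool_rot: [0.385, 0.923, -0.0, -0.0]
ft_force: [-0.7, 0.1, 0.7]
width: 0.156
grip_force: 30.0
```

```bash
python3 - <<'E'
from h import *
go(557.5,-300.5,60,157.5)
E
```

```text
t 4.42 pos [ 557.  -300.3   59.6] yaw 134.71 q7 [ 0.79  0.53 -0.48  1.59  0.26  1.09  1.02] F [-0.7  0.1  0.7] M [0.18 0.03 0.01] w 0.156 g 30.0
move [-0.0005  0.0002 -0.0004] [-0.    -0.    -0.398]
```

Request:
arm_command(moves=[[0, 0, 0, 0, 0, 0.12], [0, 0, 0, 0, 0, 0.24], [0, 0, 0, 0, 0, 0.36], [0, 0, 0, 0, 0, 0.48], [0, 0, 0, 0, 0, 0.6], [0, 0, 0, 0, 0, 0.72], [0, 0, 0, 0, 0, 0.84], [0, 0, 0, 0, 0, 0.95], [0, 0, 0, 0, 0, 1.03], [0, 0, 0, 0, 0, 1.03], [0, 0, 0, 0, 0, 1.03]])

```text
time: 5.8
tool_pos: [555.7, -300.7, 59.6]
tool_rot: [0.79, 0.613, -0.001, -0.001]
ft_force: [-5.8, 0.2, 4.7]
width: 0.159
grip_force: 30.0
```

```bash
python3 - <<'E'
from h import *
go(557.5,-300.5,60,157.5)
E
```

```text
t 5.8 pos [ 555.7 -300.7   59.6] yaw 75.63 q7 [ 0.64  0.5  -0.28  1.6   0.15  1.07  0.06] F [-5.8  0.2  4.7] M [ 0.24  1.32 -0.04] w 0.159 g 30.0
move [ 0.0006  0.0017 -0.0004] [-2.000e-03 -1.000e-03 -1.429e+00]
```

The knob has turned 82°. The small x force puts the clamp axis at (555.7,-300.5), which makes the top camera's bias about (-2.8,-1.1). I'll release and rise.

Request:
arm_command(moves=[[0, 0, 0, 0, 0, 0], [0, 0, 0, 0, 0, 0], [0, 0, 0, 0, 0, 0], [0, 0, -0.03, 0, 0, 0], [0, 0, -0.07, 0, 0, 0], [0, 0, -0.1, 0, 0, 0], [0, 0, -0.1, 0, 0, 0]], fingers=0.4)

```text
time: 6.68
tool_pos: [558.5, -300.9, 162.4]
tool_rot: [0.79, 0.613, 0.001, 0.002]
ft_force: [0.9, 1.1, -0.2]
width: 0.602
grip_force: 0.0
```

```bash
python3 - <<'E'
from h import *
go(445.5,-267.3,140,163.2)
E
```

```text
t 6.67 pos [ 558.5 -300.9  162.4] yaw 75.58 q7 [ 0.65  0.4  -0.3   1.51  0.12  1.25  0.09] F [ 0.9  1.1 -0.2] M [ 0.01 -0.09 -0.04] w 0.602 g 0.0
move [ 0.0044 -0.1179  0.0219] [ 0.003  0.005 -1.529]
```

Request:
arm_command(moves=[[0.001, -0.03, 0, 0, 0, -0.17], [0.002, -0.06, 0, 0, 0, -0.34], [0.003, -0.09, 0, 0, 0, -0.51], [0.0044, -0.118, 0, 0, 0, -0.68], [0.0044, -0.118, 0.005, 0, 0, -0.85], [0.0044, -0.118, 0.01, 0, 0, -1.02], [0.0044, -0.118, 0.02, 0, 0, -1.19], [0.0044, -0.118, 0.022, 0, 0, -1.36], [0.0044, -0.118, 0.022, 0.003, 0.003, -1.529], [0.0044, -0.118, 0.022, 0.003, 0.003, -1.529], [0.0044, -0.118, 0.022, 0.003, 0.003, -1.529]])

```text
time: 8.05
tool_pos: [443.7, -266.6, 137.2]
tool_rot: [0.148, 0.989, 0.0, -0.002]
ft_force: [-0.0, -0.1, -0.2]
width: 0.601
grip_force: 0.0
```

```bash
python3 - <<'E'
from h import *
go(445.5,-267.3,50,163.2)
I,D=manip.capture("scene");cv2.imwrite("pics/s3.png",cv2.resize(I[130:230,150:270,::-1],(720,600),interpolation=cv2.INTER_CUBIC))
E
```

```text
t 8.05 pos [ 443.7 -266.6  137.2] yaw 162.95 q7 [ 0.88  0.2  -0.48  1.83  0.1   1.14  1.65] F [-0.  -0.1 -0.2] M [ 0.12 -0.12 -0.05] w 0.601 g 0.0
move [-0.0023 -0.0002  0.0872] [ 0.    -0.004 -0.004]
```

View pics/s3.png

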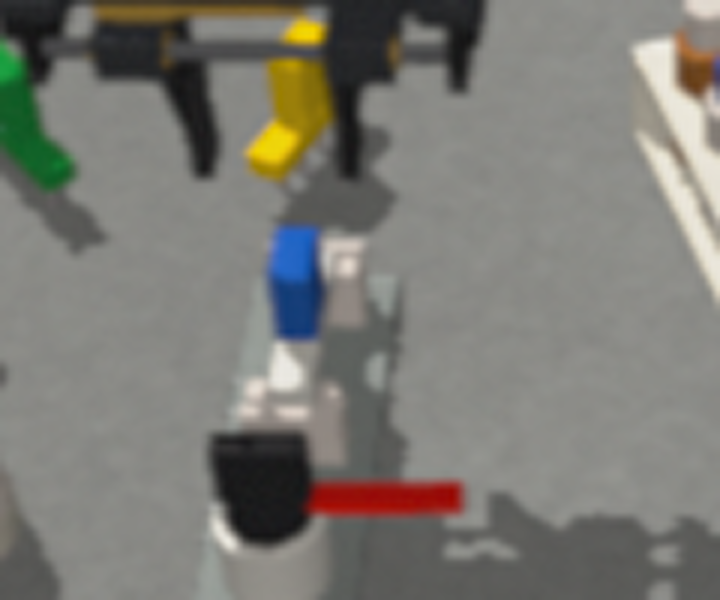

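The red finger has swung clear, at (385,497) and square to the dock. The blue grip at (295,280) is free and the open fingers are above it. I'll descend in two stages.

Request:
arm_command(moves=[[0, 0, 0.02, 0, 0, 0], [0, 0, 0.04, 0, 0, 0], [0, 0, 0.06, 0, 0, 0], [0, 0, 0.075, 0, 0, 0], [0, 0, 0.075, 0, 0, 0], [0, 0, 0.075, 0, 0, 0], [0, 0, 0.075, 0, 0, 0]])

```text
time: 8.98
tool_pos: [444.1, -266.8, 63.3]
tool_rot: [0.146, 0.989, -0.0, -0.001]
ft_force: [-0.5, -0.3, -0.5]
width: 0.602
grip_force: 0.0
```

```bash
python3 - <<'E'
from h import *
go(445.5,-267.3,51,163.2)
I,D=manip.capture("scene");cv2.imwrite("pics/s4.png",cv2.resize(I[130:230,150:270,::-1],(720,600),interpolation=cv2.INTER_CUBIC))
E
```

```text
t 8.97 pos [ 444.1 -266.8   63.3] yaw 163.16 q7 [ 0.86  0.29 -0.47  1.9   0.16  0.99  1.61] F [-0.5 -0.3 -0.5] M [ 0.05 -0.13  0.01] w 0.602 g 0.0
move [-0.0015 -0.      0.0123] [-0.001 -0.003 -0.001]
```

View pics/s4.png

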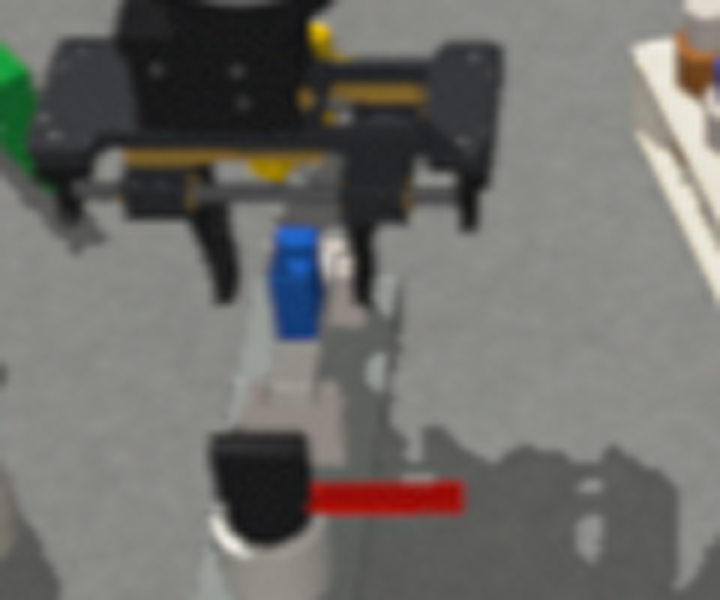

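The fingertips at (222,300) and (362,300) straddle the blue grip at (295,285) symmetrically. I'll go down the last 12 mm and close.

Request:
arm_command(moves=[[-0.0015, 0, 0.006, 0, 0, 0], [-0.0015, 0, 0.012, 0, 0, 0], [-0.0015, 0, 0.012, 0, 0, 0], [-0.0015, 0, 0.012, 0, 0, 0]])

```text
time: 9.52
tool_pos: [445.0, -267.0, 50.5]
tool_rot: [0.146, 0.989, 0.0, -0.002]
ft_force: [0.8, -0.7, 1.0]
width: 0.602
grip_force: 0.0
```

Request:
arm_command(moves=[[0, 0, 0, 0, 0, 0], [0, 0, 0, 0, 0, 0], [0, 0, 0, 0, 0, 0], [0, 0, 0, 0, 0, 0], [0, 0, 0, 0, 0, 0], [0, 0, 0, 0, 0, 0]], fingers=1)

```text
time: 10.28
tool_pos: [445.0, -267.0, 50.6]
tool_rot: [0.146, 0.989, 0.0, -0.002]
ft_force: [-1.2, 0.2, 0.7]
width: 0.228
grip_force: 30.0
```

```bash
python3 - <<'E'
from h import *
go(445.5,-267.3,80,163.2)
E
```

```text
t 10.28 pos [ 445.  -267.    50.6] yaw 163.17 q7 [ 0.86  0.31 -0.46  1.9   0.17  0.97  1.6 ] F [-1.2  0.2  0.7] M [ 0.16 -0.07 -0.01] w 0.228 g 30.0
move [-0.0004 -0.0002 -0.0294] [-0.    -0.004 -0.001]
```

The opening is 19.8 mm at 30 N, so the pin tips are 38.6 mm below the TCP. I'll lift straight up.

Request:
arm_command(moves=[[0, 0, -0.005, 0, 0, 0], [0, 0, -0.012, 0, 0, 0], [0, 0, -0.02, 0, 0, 0], [0, 0, -0.03, 0, 0, 0], [0, 0, -0.05, 0, 0, 0], [0, 0, -0.08, 0, 0, 0], [0, 0, -0.11, 0, 0, 0], [0, 0, -0.14, 0, 0, 0], [0, 0, -0.15, 0, 0, 0], [0, 0, -0.15, 0, 0, 0], [0, 0, -0.15, 0, 0, 0]])

```text
time: 11.65
tool_pos: [444.9, -266.9, 199.3]
tool_rot: [0.146, 0.989, 0.001, -0.003]
ft_force: [0.1, 0.1, -2.9]
width: 0.229
grip_force: 30.0
```

```bash
python3 - <<'E'
from h import *
go(450,171.6,200,165.1)
I,D=manip.capture("scene");cv2.imwrite("pics/s5.png",cv2.resize(I[50:350,100:400,::-1],(600,600),interpolation=cv2.INTER_CUBIC))
E
```

```text
t 11.65 pos [ 444.9 -266.9  199.3] yaw 163.16 q7 [ 0.89  0.15 -0.48  1.75  0.07  1.27  1.67] F [ 0.1  0.1 -2.9] M [ 0.05 -0.15 -0.02] w 0.229 g 30.0
move [1.221e-01 4.212e-01 1.000e-04] [ 0.    -0.006 -0.034]
```

View pics/s5.png

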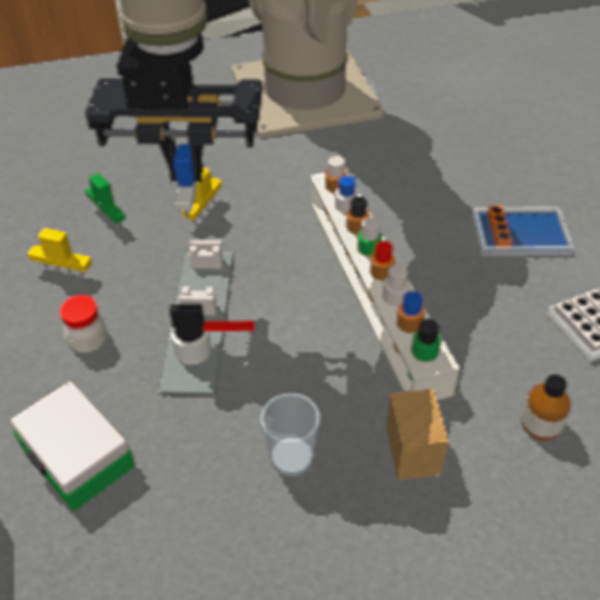

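The dock is empty and the tool is in the fingers, with the blue grip at (184,165). The rack runs between (320,180) and (440,380), and the orange strip is at (500,225). I'll carry the tool over the rack with the pins at about 160 mm.

Request:
arm_command(moves=[[0.006, 0.02, 0, 0, 0, -0.002], [0.017, 0.06, 0, 0, 0, -0.005], [0.029, 0.1, 0, 0, 0, -0.008], [0.041, 0.142, 0, 0, -0.001, -0.012], [0.053, 0.184, 0, 0, -0.002, -0.015], [0.065, 0.226, 0, 0, -0.003, -0.018], [0.077, 0.268, 0, 0, -0.004, -0.022], [0.09, 0.31, 0, 0, -0.005, -0.026], [0.102, 0.352, 0, 0, -0.006, -0.03], [0.113, 0.39, 0, 0, -0.006, -0.032], [0.119, 0.411, 0, 0, -0.006, -0.034], [0.122, 0.421, 0, 0, -0.006, -0.034]])

```text
time: 13.2
tool_pos: [449.6, 172.9, 200.5]
tool_rot: [0.128, 0.992, -0.0, 0.001]
ft_force: [-0.4, -0.6, -2.2]
width: 0.228
grip_force: 30.0
```

Request:
arm_command(moves=[[0, 0, 0, 0, 0, 0], [0, 0, 0, 0, 0, 0], [0, 0, 0, 0, 0, 0]])

```text
time: 13.58
tool_pos: [450.8, 170.2, 200.9]
tool_rot: [0.13, 0.991, -0.0, 0.001]
ft_force: [0.0, 0.1, -2.0]
width: 0.226
grip_force: 30.0
```

```bash
python3 - <<'E'
from h import *
go(450,171.5,115,165.1)
E
```

```text
t 13.57 pos [450.8 170.2 200.9] yaw 165.03 q7 [ 0.42  0.1  -0.92  1.82  0.09  1.26  0.79] F [ 0.   0.1 -2. ] M [ 0.06 -0.15 -0.04] w 0.226 g 30.0
move [0.0013 0.0011 0.0859] [-0.001  0.002 -0.001]
```

Request:
arm_command(moves=[[0.001, 0.001, 0.02, 0, 0, 0], [0.001, 0.001, 0.045, 0, 0, 0], [0.001, 0.001, 0.07, 0, 0, 0], [0.001, 0.001, 0.085, 0, 0, 0], [0.001, 0.001, 0.1, 0, 0, 0], [0.001, 0.001, 0.105, 0, 0, 0], [0.001, 0.001, 0.105, 0, 0, 0], [0.001, 0.001, 0.105, 0, 0, 0], [0.001, 0.001, 0.105, 0, 0, 0]])

```text
time: 14.7
tool_pos: [450.5, 172.4, 96.5]
tool_rot: [0.13, 0.992, -0.0, 0.002]
ft_force: [-0.4, 0.2, -2.3]
width: 0.228
grip_force: 30.0
```

```bash
python3 - <<'E'
from h import *
go(450,171.5,72,165.1)
I,D=manip.capture("scene");np.savez("s6.npz",I=I,D=D)
It,Dt=manip.capture("top");np.savez("t6.npz",I=It,D=Dt)
a=cv2.resize(I[115:185,310:390,::-1],(560,490),interpolation=cv2.INTER_CUBIC)
b=cv2.resize(It[190:250,80:150,::-1],(571,490),interpolation=cv2.INTER_CUBIC)[:,:240]
cv2.imwrite("pics/s6.png",np.hstack([a,b]))
E
```

```text
t 14.7 pos [450.5 172.4  96.5] yaw 165.11 q7 [ 0.36  0.24 -0.9   1.94  0.22  1.05  0.68] F [-0.4  0.2 -2.3] M [ 0.07 -0.06  0.02] w 0.228 g 30.0
move [ 0.0003 -0.001   0.0245] [0.    0.003 0.   ]
```

View pics/s6.png

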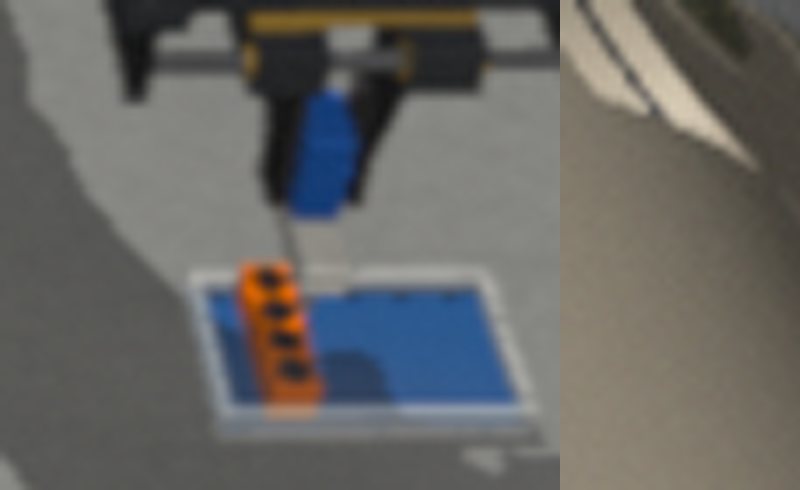

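The scene crop shows the tool held upright, with the blue block at (322,155) and the bar end at (320,260). The strip with its four wells runs from (268,278) to (296,370). The top camera is blocked by the arm, so I'll measure tool and strip in the scene view, where its bias cancels.

```bash
python3 - <<'E'
from h import *
o=manip.get_obs();print(o["time"],o["tool_pos"].round(1))
fr=[np.load("s6.npz")["I"]];Ds=[np.load("s6.npz")["D"]]
for i in range(6):
    I,D=manip.capture("scene");fr.append(I);Ds.append(D)
I=np.mean(fr,0).astype(np.uint8);D=np.median(Ds,0).astype(np.float32);W=cloud("scene",D)
np.savez("s7.npz",I=I,D=D)
th=np.radians(-14.9);A=np.array([[np.cos(th),np.sin(th)],[-np.sin(th),np.cos(th)]])
# wells on the z=23 plane: rectify at 0.5 mm/px about (452,172)
o=cv2.inRange(hsv(I),np.array((3,130,70)),np.array((20,255,255)));o[:,:335]=0;o[:,366:]=0;o[:145]=0;o[178:]=0
c0=np.array([452.,172.]);g=[(-50,-50),(50,-50),(50,50),(-50,50)]
p=_cp("scene");K=np.array(p["mtx"]);T=np.array(p["world_to_cam"])
px=[]
for a in g:
    w=np.append(c0+A.T@np.array(a),23.);q=K@(T[:3,:3]@w+T[:3,3]);px.append(q[:2]/q[2])
H=cv2.getPerspectiveTransform(np.float32(px),np.float32([[0,0],[400,0],[400,400],[0,400]]))
r=cv2.warpPerspective(I,H,(400,400),flags=cv2.INTER_CUBIC)
cv2.imwrite("pics/r7.png",cv2.resize(r[::-1,:,::-1],(500,500)))
h=hsv(r);om=cv2.inRange(h,np.array((3,130,60)),np.array((22,255,255)))
v,u=np.nonzero(om);print("orange u,v range mm",(np.percentile(u,[2,98])/4-50).round(1),(np.percentile(v,[2,98])/4-50).round(1))
dk=cv2.inRange(h,np.array((0,0,0)),np.array((180,255,85)))
n,l,st,ce=cv2.connectedComponentsWithStats(dk)
for i in range(1,n):
    if st[i,4]>300: print("dark",st[i,4]/16,(ce[i]/4-50).round(1),"world",(c0+A.T@(ce[i]/4-50)).round(1))
# blue block
b=mask(I,(105,120,40),(125,255,255),(345,120,368,150))>0
P=W[b&(W[...,2]>88)];L=(P[:,:2]-c0)@A.T
print("blue",len(P),"x",np.percentile(L[:,0],[5,50,95]).round(1),"y",np.percentile(L[:,1],[2,50,98]).round(1),"z",np.percentile(P[:,2],[2,98]).round(1))
E
```

```text
14.8 [450.4 172.3  96.3]Traceback (most recent call last):
  File "<stdin>", line 12, in <module>
NameError: name '_cp' is not defined
```

```bash
cat > m.py <<'E'
from h import *
def meas(I,D,tag):
    W=cloud("scene",D);th=np.radians(-14.9);A=np.array([[np.cos(th),np.sin(th)],[-np.sin(th),np.cos(th)]])
    c0=np.array([452.,172.]);p=manip.camera_params("scene");K=np.array(p["mtx"]);T=np.array(p["world_to_cam"]);px=[]
    for a in [(-50,-50),(50,-50),(50,50),(-50,50)]:
        w=np.append(c0+A.T@np.array(a),23.);q=K@(T[:3,:3]@w+T[:3,3]);px.append(q[:2]/q[2])
    H=cv2.getPerspectiveTransform(np.float32(px),np.float32([[0,0],[400,0],[400,400],[0,400]]))
    r=cv2.warpPerspective(I,H,(400,400),flags=cv2.INTER_CUBIC)
    cv2.imwrite(f"pics/{tag}.png",cv2.resize(r[::-1,:,::-1],(500,500)))
    h=hsv(r);om=cv2.inRange(h,np.array((3,130,60)),np.array((22,255,255)));v,u=np.nonzero(om)
    print("orange",(np.percentile(u,[2,98])/4-50).round(1),(np.percentile(v,[2,98])/4-50).round(1))
    n,l,st,ce=cv2.connectedComponentsWithStats(cv2.inRange(h,np.array((0,0,0)),np.array((180,255,85))))
    for i in range(1,n):
        if 300<st[i,4]<5000: print("dark",st[i,4]/16,(ce[i]/4-50).round(1),"world",(c0+A.T@(ce[i]/4-50)).round(1))
    b=mask(I,(105,120,40),(125,255,255),(345,120,368,150))>0
    P=W[b&(W[...,2]>88)];L=(P[:,:2]-c0)@A.T
    print("blue",len(P),"x",np.percentile(L[:,0],[5,50,95]).round(1),"y",np.percentile(L[:,1],[2,50,98]).round(1),"z",np.percentile(P[:,2],[2,98]).round(1))
E
python3 - <<'E'
from m import *
f=np.load("s7.npz");meas(f["I"],f["D"],"r7")
f=np.load("scene0.npz");meas(f["I"],f["D"],"r0")
o=manip.get_obs();th=np.radians(-14.9);A=np.array([[np.cos(th),np.sin(th)],[-np.sin(th),np.cos(th)]])
print("tcp local",A@(o["tool_pos"][:2]-[452,172]))
E
```

```text
orange [-39.5  43.2] [-11.  11.]
dark 46.6875 [-19.8 -44. ] world [421.5 134.6]
dark 101.9375 [ 22.5 -14.4] world [470.  152.3]
dark 86.9375 [6.7 1.7] world [459.  171.9]
dark 130.625 [24.5  3.6] world [476.6 169.1]
dark 66.625 [-11.9   1.9] world [441.  176.9]
dark 47.6875 [-32.1   2.1] world [421.5 182.3]
blue 145 x [-7.2 14.7 17.1] y [-11.3  -0.7  13.1] z [ 98.4 140.1]
orange [-39.2  42.8] [-11.   10.5]
dark 53.4375 [-12.5   2.7] world [440.6 177.8]
dark 45.9375 [6.  2.4] world [458.4 172.8]
dark 49.375 [24.7  2.4] world [476.5 168. ]
dark 49.375 [-32.1   2.1] world [421.5 182.3]Traceback (most recent call last):
  File "<stdin>", line 3, in <module>
  File "m.py", line 17, in meas
    print("blue",len(P),"x",np.percentile(L[:,0],[5,50,95]).round(1),"y",np.percentile(L[:,1],[2,50,98]).round(1),"z",np.percentile(P[:,2],[2,98]).round(1))
                            ~~~~~~~~~~~~~^^^^^^^^^^^^^^^^^^
    return _quantile_unchecked(
        a, q, axis, out, overwrite_input, method, keepdims, weights)
    return _ureduce(a,
                    func=_quantile_ureduce_func,
    ...<5 lines>...
                    overwrite_input=overwrite_input,
                    method=method)
    r = func(a, **kwargs)
    result = _quantile(arr,
                       quantiles=q,
    ...<2 lines>...
                       out=out,
                       weights=wgt)
    slices_having_nans = np.isnan(arr[-1, ...])
                                  ~~~^^^^^^^^^
IndexError: index -1 is out of bounds for axis 0 with size 0
```

```bash
cat > m2.py <<'E'
from h import *
th=np.radians(-14.9);A=np.array([[np.cos(th),np.sin(th)],[-np.sin(th),np.cos(th)]]);c0=np.array([452.,172.])
def rect(n,I,z):
    p=manip.camera_params(n);K=np.array(p["mtx"]);T=np.array(p["world_to_cam"]);px=[]
    for a in [(-50,-50),(50,-50),(50,50),(-50,50)]:
        w=np.append(c0+A.T@np.array(a),z);q=K@(T[:3,:3]@w+T[:3,3]);px.append(q[:2]/q[2])
    H=cv2.getPerspectiveTransform(np.float32(px),np.float32([[0,0],[400,0],[400,400],[0,400]]))
    return cv2.warpPerspective(I,H,(400,400),flags=cv2.INTER_CUBIC)
E
python3 - <<'E'
from m2 import *
out=[]
for n,fn in(("top","top0.npz"),("scene","scene0.npz")):
    r=rect(n,np.load(fn)["I"],23);out.append(r);h=hsv(r);om=cv2.inRange(h,np.array((3,130,60)),np.array((22,255,255)));v,u=np.nonzero(om)
    print(n,"orange",(np.percentile(u,[1,99])/4-50).round(1),(np.percentile(v,[1,99])/4-50).round(1))
    k,l,st,ce=cv2.connectedComponentsWithStats(cv2.inRange(h,np.array((0,0,0)),np.array((180,255,85))))
    for i in range(1,k):
        if 200<st[i,4]<5000: print("  dark",(st[i,2:5]/[4,4,16]).round(1),(ce[i]/4-50).round(1))
f=np.load("s7.npz");r=rect("scene",f["I"],36)
cv2.imwrite("pics/r8.png",np.hstack([cv2.resize(q,(390,390)) for q in out])[:,:,::-1])
W=cloud("scene",f["D"]);b=mask(f["I"],(105,120,40),(125,255,255),(345,120,368,150))>0
v,u=np.nonzero(b);print("blue px",u.min(),u.max(),v.min(),v.max());print("z by row",[(int(k),W[k,u[v==k],2].mean().round(0),W[k,u[v==k],0].mean().round(0),int(u[v==k].min()),int(u[v==k].max())) for k in np.unique(v)])
T=np.array(manip.camera_params("scene")["world_to_cam"]);K=np.array(manip.camera_params("scene")["mtx"])
tcp=np.array([450.4,172.3]);
for z in(94,134):
  for x,y in((18,-10),(18,10),(-18,-10),(-18,10)):
    w=np.append(tcp+A.T@np.array([x,y]),z);q=K@(T[:3,:3]@w+T[:3,3]);print("corner",z,x,y,(q[:2]/q[2]).round(1),q[2].round(0))
E
```

```text
top orange [-42.   35.2] [-13.   9.]
  dark [11.  11.5 99.5] [-31.5  -0.1]
  dark [10.8 11.5 95.8] [-12.3  -0.1]
  dark [ 11.8  11.8 104.1] [6.6 0.1]
  dark [11.  10.8 95.5] [25.5 -0. ]
scene orange [-40.2  43.8] [-11.2  11. ]
  dark [ 8.8  8.5 53.4] [-12.5   2.7]
  dark [ 7.2  8.5 45.9] [6.  2.4]
  dark [ 8.5  7.8 49.4] [24.7  2.4]
  dark [ 9.8  6.8 49.4] [-32.1   2.1]
blue px 351 361 128 145
z by row [(128, np.float64(152.0), np.float64(460.0), 354, 357), (129, np.float64(133.0), np.float64(442.0), 354, 358), (130, np.float64(134.0), np.float64(448.0), 353, 359), (131, np.float64(134.0), np.float64(452.0), 353, 360), (132, np.float64(133.0), np.float64(455.0), 353, 360), (133, np.float64(133.0), np.float64(459.0), 353, 360), (134, np.float64(133.0), np.float64(462.0), 353, 360), (135, np.float64(131.0), np.float64(465.0), 352, 361), (136, np.float64(128.0), np.float64(465.0), 352, 361), (137, np.float64(125.0), np.float64(465.0), 352, 361), (138, np.float64(121.0), np.float64(465.0), 352, 360), (139, np.float64(118.0), np.float64(466.0), 352, 360), (140, np.float64(115.0), np.float64(466.0), 352, 360), (141, np.float64(111.0), np.float64(465.0), 351, 359), (142, np.float64(108.0), np.float64(465.0), 351, 359), (143, np.float64(104.0), np.float64(466.0), 351, 359), (144, np.float64(103.0), np.float64(468.0), 352, 358), (145, np.float64(99.0), np.float64(467.0), 352, 357)]
corner 94 18 -10 [351.  146.4] 1070.0
corner 94 18 10 [358.3 146.4] 1070.0
corner 94 -18 -10 [348.7 138.3] 1096.0
corner 94 -18 10 [355.8 138.2] 1095.0
corner 134 18 -10 [353.6 134.9] 1042.0
corner 134 18 10 [361.1 134.8] 1042.0
corner 134 -18 -10 [351.2 126.8] 1067.0
corner 134 -18 10 [358.5 126.7] 1067.0
```

View pics/r8.png

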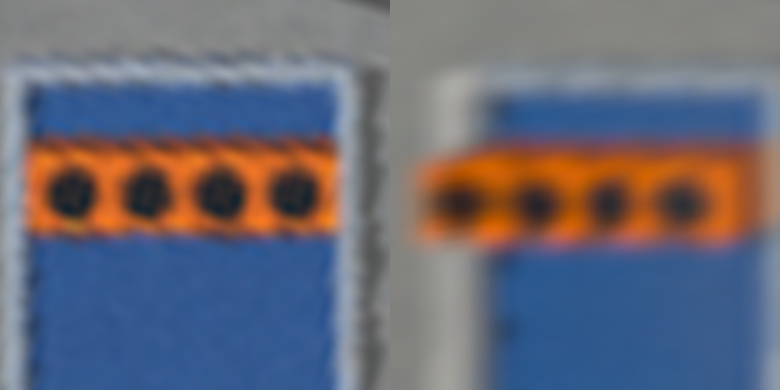

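In the rectified views, the wells sit at local (-2.9,0.0) from the top camera and (-3.5,2.4) from the scene camera, 19 mm apart. The scene projection of the held block matches the arm's pose to under a pixel. The target TCP is therefore about (450.5,174.5), at z=71.6 for a 10 mm gap.

```bash
python3 - <<'E'
from h import *
go(450.5,174.5,72,165.1)
E
```

```text
t 15.1 pos [450.2 172.3  96. ] yaw 165.11 q7 [ 0.36  0.24 -0.9   1.94  0.22  1.05  0.68] F [ 0.6 -0.3 -1.6] M [ 0.1  -0.13  0.01] w 0.229 g 30.0
move [0.0003 0.0023 0.024 ] [-0.     0.002  0.   ]
```

Request:
arm_command(moves=[[0, 0.001, 0.006, 0, 0.002, 0], [0, 0.002, 0.012, 0, 0.002, 0], [0, 0.0023, 0.018, 0, 0.002, 0], [0, 0.0023, 0.022, 0, 0.002, 0], [0, 0.0023, 0.024, 0, 0.002, 0], [0, 0.0023, 0.024, 0, 0.002, 0], [0, 0.0023, 0.024, 0, 0.002, 0]])

```text
time: 15.98
tool_pos: [450.9, 174.5, 72.1]
tool_rot: [0.13, 0.992, -0.0, 0.0]
ft_force: [-0.2, -0.5, -2.9]
width: 0.226
grip_force: 30.0
```

```bash
python3 - <<'E'
from m2 import *
go(450.5,174.5,71.6,165.1)
fr=[manip.capture("scene")[0] for _ in range(5)];I=np.mean(fr,0).astype(np.uint8);np.savez("s9.npz",I=I)
cv2.imwrite("pics/s9.png",cv2.resize(I[125:185,325:385,::-1],(600,600),interpolation=cv2.INTER_CUBIC))
o=manip.get_obs();p=manip.camera_params("scene");K=np.array(p["mtx"]);T=np.array(p["world_to_cam"]);tz=o["tool_pos"][2]-38.6
def pr(w): q=K@(T[:3,:3]@w+T[:3,3]);return ((q[:2]/q[2]-[325,125])*10+5).round(0)
for x in(-28.5,-9.5,9.5,28.5):
    print("pin tip",pr(np.append(o["tool_pos"][:2]+A.T@np.array([x,0]),tz)),"foot on z23",pr(np.append(o["tool_pos"][:2]+A.T@np.array([x,0]),23)),"pin top",pr(np.append(o["tool_pos"][:2]+A.T@np.array([x,0]),tz+22)))
E
```

```text
t 15.97 pos [450.9 174.5  72.1] yaw 165.11 q7 [ 0.33  0.29 -0.88  1.96  0.26  1.01  0.64] F [-0.2 -0.5 -2.9] M [ 0.11 -0.12  0.01] w 0.226 g 30.0
move [ 0.0004 -0.0001  0.0005] [0. 0. 0.]
pin tip [242. 277.] foot on z23 [236. 304.] pin top [255. 219.]
pin tip [253. 319.] foot on z23 [247. 346.] pin top [267. 261.]
pin tip [265. 362.] foot on z23 [259. 389.] pin top [279. 305.]
pin tip [277. 407.] foot on z23 [271. 434.] pin top [291. 349.]
```

View pics/s9.png

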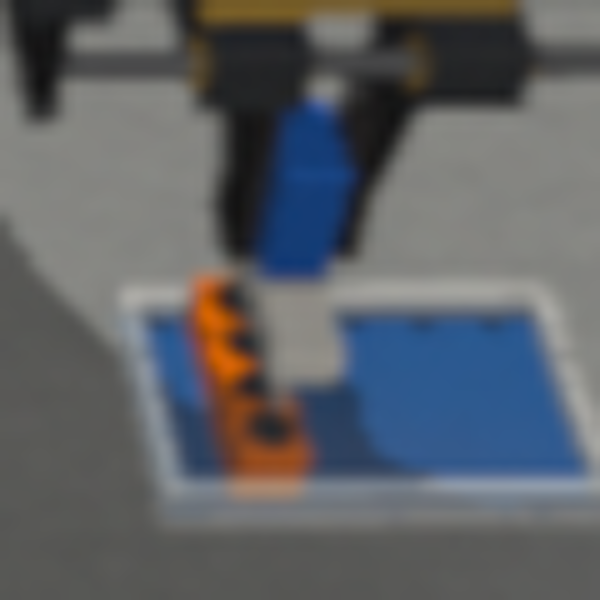

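The crop shows the pins hanging just above the wells. The nearest well is at (270,428) and the predicted foot of its pin is (271,434). One last numeric check uses the bar's end edges against the prediction, to catch any slip along the row.

```bash
python3 - <<'E'
from m2 import *
I=np.load("s9.npz")["I"];o=manip.get_obs();p=manip.camera_params("scene");K=np.array(p["mtx"]);T=np.array(p["world_to_cam"]);tz=o["tool_pos"][2]-38.6
def pr(x,y,z): q=K@(T[:3,:3]@np.append(o["tool_pos"][:2]+A.T@np.array([x,y]),tz+z)+T[:3,3]);return (q[:2]/q[2]).round(1)
for z in(22,36):print("bar end",z,pr(45,-10,z),pr(45,10,z))
print("block front",pr(18,-10,36),pr(18,10,36),pr(18,-10,76),pr(18,10,76))
h=hsv(I);u=np.arange(350,362)
print("V,S down columns 356..358 rows 150..168")
for v in range(148,168):print(v,[tuple(int(a) for a in I[v,c]) for c in(354,357)])
for v in(158,161):print("row",v,[(int(c),*[int(a) for a in h[v,c]]) for c in range(348,364)])
print("blue",[(int(v),*(np.nonzero((h[v,345:368,0]>105)&(h[v,345:368,0]<125)&(h[v,345:368,1]>150))[0][[0,-1]]+345)) for v in(144,146,148,150)])
E
```

```text
bar end 22 [351.1 163.3] [358.3 163.3]
bar end 36 [352.  159.6] [359.3 159.5]
block front [350.2 153.2] [357.4 153.1] [352.8 142. ] [360.1 141.9]
V,S down columns 356..358 rows 150..168
148 [(21, 60, 116), (21, 59, 113)]
149 [(20, 60, 116), (22, 57, 111)]
150 [(20, 59, 116), (37, 62, 111)]
151 [(21, 58, 116), (64, 79, 116)]
152 [(57, 73, 115), (88, 97, 118)]
153 [(110, 111, 118), (123, 124, 125)]
154 [(137, 134, 129), (144, 142, 136)]
155 [(142, 139, 133), (142, 140, 134)]
156 [(142, 139, 133), (137, 135, 131)]
157 [(142, 140, 134), (136, 135, 131)]
158 [(141, 139, 133), (138, 137, 132)]
159 [(142, 139, 133), (141, 138, 132)]
160 [(146, 143, 136), (145, 142, 135)]
161 [(143, 141, 134), (145, 142, 135)]
162 [(133, 132, 127), (132, 130, 126)]
163 [(104, 105, 110), (90, 97, 106)]
164 [(87, 80, 89), (50, 68, 94)]
165 [(100, 74, 71), (39, 62, 93)]
166 [(95, 66, 59), (41, 63, 93)]
167 [(83, 57, 51), (43, 64, 93)]
row 158 [(348, 10, 166, 95), (349, 7, 80, 67), (350, 15, 20, 75), (351, 23, 10, 99), (352, 21, 14, 127), (353, 20, 16, 140), (354, 23, 14, 141), (355, 20, 16, 141), (356, 23, 16, 140), (357, 25, 11, 138), (358, 108, 23, 133), (359, 109, 95, 134), (360, 107, 163, 136), (361, 107, 180, 140), (362, 107, 178, 142), (363, 107, 178, 142)]
row 161 [(348, 13, 246, 206), (349, 13, 236, 170), (350, 10, 150, 122), (351, 10, 44, 104), (352, 23, 16, 127), (353, 23, 15, 140), (354, 23, 16, 143), (355, 21, 18, 144), (356, 21, 18, 144), (357, 21, 18, 145), (358, 0, 2, 139), (359, 110, 71, 140), (360, 108, 148, 141), (361, 106, 175, 141), (362, 106, 175, 141), (363, 106, 178, 142)]
blue [(144, np.int64(352), np.int64(359)), (146, np.int64(351), np.int64(359)), (148, np.int64(351), np.int64(358)), (150, np.int64(351), np.int64(357))]
```

Seen in the scene camera, the bar end matches the prediction to within 0.3–0.6 px. That puts the tool row at local (-3.6,2.1) against (-3.5,2.4) for the wells, with the tips about 10 mm above the strip. I'll settle briefly, check the state and hand in.

Request:
arm_command(moves=[[0, 0, 0, 0, 0, 0], [0, 0, 0, 0, 0, 0], [0, 0, 0, 0, 0, 0], [0, 0, 0, 0, 0, 0]])

```text
time: 16.73
tool_pos: [450.8, 174.5, 72.0]
tool_rot: [0.13, 0.992, -0.0, 0.0]
ft_force: [0.3, 0.6, -2.4]
width: 0.228
grip_force: 30.0
```

```bash
python3 - <<'E'
from h import *
go(450.9,174.5,72,165.1)
print(_real.job_done() if '_real' in globals() else manip.job_done())
E
```

```text
t 16.73 pos [450.8 174.5  72. ] yaw 165.12 q7 [ 0.33  0.29 -0.88  1.96  0.26  1.01  0.64] F [ 0.3  0.6 -2.4] M [ 0.1  -0.15  0.01] w 0.228 g 30.0
move [-0.0001  0.     -0.    ] [-0.  0.  0.]
the job is handed in; nothing more can be done
None
```

I turned the clamp knob about 82° clockwise, carried the tool over the rack and handed the job in at 16.7 s, holding it still and upright with its pins about 10 mm above the orange wells, centred to about 1–2 mm by camera; I viewed 11 pictures, one over the limit of 10.

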